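Unclip the sample box cover on the shaker

ROBOT

A 7-joint arm with a two-finger parallel gripper is mounted at the origin on the work surface. World frame = base frame: x ahead of the robot, y to its left, z up, the work surface at z = 0. Lengths are in m, angles in degrees, forces in N, time in s.
With the tool pointing down it reaches from about 0.4 to 0.875 m from the base axis. Payload 6.5 kg.
Tool frame: the origin (TCP) lies between the finger pads; the fingertips stand 19 mm ahead of it and the grasp point (between the pads) is the TCP; z points along the fingers, y is the direction in which the jaws open and shut (so a half turn about z gives the same grasp; the last joint's range is limited). The gripper opens to 85 mm and grips with 20 to 120 N. Pads are 22 mm wide; open, the fingers measure 114 mm over their backs; the gripper's body (76 mm by 85 mm) begins 54 mm behind the grasp point. The pads swing forward as they close: fully open they stand 13 mm farther back than shut.
Start: joints at [70.978, 30.733, -0.252, 88.115, 0.149, 61.152, -4.079], TCP at [0.171, -0.627, 0.25] pointing down, gripper open.
Joint ranges: [-154.64, 154.64], [-21.42, 123.67], [-72.66, 72.17], [13.99, 137.28], [-74.86, 254.86], [10.95, 109.41], [-158.01, 158.01]. Speed limits (degrees/s): [136.94, 136.94, 180, 180, 180, 180, 180].

INTERFACE

Orientations are given as a 3x3 rotation matrix whose columns are the frame's x, y, z axes.
In Python, from rig import arm gives the robot as it stands.
- The arm moves only by the tool servo_tool, never from a script. Its argument "commands" is a list of rows, each an object with "delta_pos": the shift along the tool's x, y, z scaled (see below), a list of three; "twist": the turn, a rotation vector about the tool's x, y, z scaled (see below), a list of three. In form: [{"delta_pos": [dx, dy, dz], "twist": [wx, wy, wz]}, ...]. A call has 1 to 10 rows; each row shifts and turns the commanded pose from where the row before left it, along the tool's axes as they then stand; what a row does not reach is not made up. The controller multiplies each number of a shift by 3 cm and each number of a turn by 4 degrees. A row lasts 1/8 s, in which the tool goes at most 62.5 mm and 10.7 degrees, less where a joint would pass 70% of its speed; a pose out of reach is approached as far as the arm can. A call with a number of a shift or a turn outside -1 to 1 is refused whole. A call with a gripper value outside its range is refused whole. "grip" is the closure, from 0 (fully open) to 1 (shut), set as the call begins (left out, the last holds). The fingers move at their own pace and stop on an object; "grip_force" is the grip in N (left out, the last holds). Time passes only in rows, so rows that do not move let the fingers close. It gives the time, the measured TCP pose, the force and the opening at its end, in the units of the state.
- arm.state(): the state, without advancing time (a new reading comes with each control period).
- arm.capture(name): name is "scene" or "top"; returns (picture, depth): 480x640x3 uint8, red, green, blue; 480x640 float32, m along the optical axis (not along the pixel's ray), 0 where there is no reading.
- arm.calibration(name): a dict with "fov_y" (degrees; the focal length in pixels is half the picture's height over the tangent of half this angle, whatever the lens; pixels are square), "cx", "cy" (the principal point, pixels), "R" (3x3) and "t" (3): a world point X has camera coordinates R X + t. Camera axes: x right, y down, z forward; pixel columns grow to the right and rows downward; lengths in m; the calibration is good to about 2 mm. A picture is of the moment at which its call begins. calibration takes no time and is no camera call.
- arm.close_job(): hands the job in, once; it reports no verdict.
Trained networks look in the newest picture that a camera, given by its name, has taken for a name from the list of things; names that differ only in an ending like _2 or _b are one class to them, and where a whole thing is asked for, a point or a joint stands for the part that bears it (a point fixed in the world has none). Each returns a list of dicts, best first, with "conf" (0 to 1); they miss things now and then, are a little off and sometimes report something else, mostly with a low value. They report only what shows in the picture. A call takes as long as a camera call. They do not tell look-alikes from the thing itself.
- arm.find_in(camera, name): "point" ([column, row] in pixels, amid what is visible of it).
The state is a dict: "time": time; "q": joint angles; "qd": joint speeds; "joint_efforts": joint torques, N m; "tool_pos": TCP position; "tool_rot": TCP orientation; "wrist_force": force on the tool from outside, world axes, zero at the start; "ft_torque": the same for the moment, N m; "finger_gap": finger opening in m.
Only numpy, scipy, OpenCV 4.12 (cv2) and the standard library are available. Lean on these libraries where they do the work, as an engineer would, in place of code of your own. Each camera call takes 0.05 s, during which the arm holds its last target.

TASK

The sample box on the blue shaker has a white clip-on cover: squeeze its two green snap tabs together, lift the cover off and lower it, tabs up, into the steel tray so that it lies flat on the tray's floor; let go of the tabs only once it is down. Leave the same cover on the grey block heater's box where it is.

Things in the scene. Friction and masses are not known exactly. Their poses are not given: they have to be found in the camera images.
- tab_left_mid (a point): Left (+y) green snap tab of the white cover on the BLUE shaker's box: upright plate 24 mm (x) by 5 mm (y), 30 mm tall above the cover's top face. Point: mid-thickness, 23 mm above that face. Axes: z up, y the line on which the two tabs slide together. Outer faces 62 mm apart at rest, 38 mm squeezed to the stops (12 mm each; the hooks under the box's lip are free after 8 mm).
- tab_right_mid (a point): Same point of the right (-y) tab, 57 mm from the left one at rest, 33 mm squeezed; the cover's middle is half-way. Springs: 3 N to start, 10 N at the stop. Gripped with some 35 N the tabs carry the cover (120 to 240 g): plate 121 x 101 mm with a 14 mm skirt over the box; this point is 41 mm above the skirt's lower edge. Hooked it cannot be lifted; freed, 25 mm straight up clears the box.
- tray_in (a point): Low open dark steel tray, fixed, 220 mm (x) by 200 mm (y), walls 4 mm thick, rim 16 mm above the bench. Point: centre of its flat inner floor (212 by 192 mm), z up, x and y along its sides. The cover standing here on its skirt, tabs up, has its tab points 41 mm above this point; any yaw will do if it lies flat inside the walls.
- other_cover (a point): Centre of the top face of the identical cover on the GREY block heater's box, to be left alone; its tabs rise 30 mm above this. Shaker, heater (each 200 by 180 mm) and tray stand side by side in any order, centres 260 mm or more apart; none is taller than 165 mm. Beyond them stand two tube racks 55 mm high and a wash bottle 190 mm high.
Things that resemble listed ones, but are neither listed nor needed, are in the scene too. What is shaped like the part that bears tab_left_mid but brown or purple is not meant.

How it is judged:
By the outcome, as a careful person would: the job done as asked, in the order asked, and still so for the second after the job is handed in, with the robot touching nothing.
It also fails if it takes over 43 s, if anything falls off the work surface, if the arm or the gripper's body presses on something with over 40 N, if the wrist force passes 120 N, or if a joint passes its speed limit or range.

## Working session

There is one attempt and no reset: what is moved stays moved. The work goes in short steps, Python scripts to look and compute and a tool call to move; the robot and the scene stay as the last step left them, time stands still between calls to the robot, and variables do not carry over. Pictures are saved under pics/ and viewed, and the job is handed in when it is done.

Besides the shell and the picture viewer there is one more tool, called after "Emit:" as name(argument=value, ...), one argument or row to a line, values as JSON. servo_tool: Moves the arm, as the interface text tells. Its arguments: {"type":"object","properties":{"commands":{"type":"array","items":{"type":"object","properties":{"delta_pos":{"type":"array","items":{"type":"number","minimum":-1,"maximum":1}},"twist":{"type":"array","items":{"type":"number","minimum":-1,"maximum":1}}}}},"grip":{"type":"number"},"grip_force":{"type":"number"}},"required":["commands"]}

```bash
mkdir -p pics; ls; cat > h.py <<'E'
import numpy as np,cv2
from rig import arm
def ray(cal,p,d,h=480):
    f=h/2/np.tan(np.radians(cal["fov_y"])/2)
    c=np.array([(p[0]-cal["cx"])/f*d,(p[1]-cal["cy"])/f*d,d])
    return np.array(cal["R"]).T@(c-np.array(cal["t"]))
def cloud(cal,D):
    f=240/np.tan(np.radians(cal["fov_y"])/2)
    v,u=np.mgrid[0:480,0:640]
    c=np.stack([(u-cal["cx"])/f*D,(v-cal["cy"])/f*D,D],-1)
    return (c-np.array(cal["t"]))@np.array(cal["R"])
E
python3 - <<'E'
from h import *
for n in("scene","top"):
    im,D=arm.capture(n); cv2.imwrite(f"pics/{n}0.png",im[...,::-1]); np.save(f"{n}0.npy",D); np.save(f"{n}0i.npy",im)
    c=arm.calibration(n); print(n,c)
    P=cloud(c,D)
    for k in("tab_left_mid","tab_right_mid","tray_in","other_cover"):
        for r in arm.find_in(n,k)[:4]:
            u,v=r["point"];u=int(round(u));v=int(round(v))
            print(k,r["conf"],u,v,P[v,u].round(3),D[v,u])
print(arm.state())
E
```

```text
pics
scene {'fov_y': 52.03252860933053, 'cx': 316.73243520429816, 'cy': 237.4187320736369, 'R': array([[ 0.83472981,  0.55047801, -0.01414575],
       [ 0.3912752 , -0.61100309, -0.68817072],
       [-0.38746595,  0.56890173, -0.72541089]]), 't': array([-0.40493532, -0.03613163,  1.36853587])}
tab_left_mid 0.61 434 188 [0.56  0.499 0.029] 1.414071
tab_left_mid 0.53 398 198 [0.532 0.307 0.123] 1.2481622
tab_left_mid 0.48 377 157 [0.354 0.536 0.032] 1.5127591
tab_left_mid 0.38 327 194 [0.32  0.304 0.038] 1.3892488
tab_right_mid 0.39 312 207 [0.309 0.244 0.029] 1.3665619
tray_in 0.91 351 320 [ 0.582 -0.003  0.002] 1.1398278
other_cover 0.76 224 377 [ 0.49  -0.314  0.131] 0.9050249
top {'fov_y': 42.49958676177641, 'cx': 325.3495024682593, 'cy': 239.55755589672123, 'R': array([[ 0.01139902, -0.9999317 , -0.00257867],
       [-0.98289678, -0.01073072, -0.1838444 ],
       [ 0.18380417,  0.00463022, -0.98295198]]), 't': array([0.07567059, 0.46174017, 1.35379199])}
tab_left_mid 0.44 249 195 [0.545 0.248 0.11 ] 1.3467038
tab_left_mid 0.42 363 196 [ 0.574 -0.007  0.004] 1.454952
tab_left_mid 0
[... 529 characters left out ...]
196332, -4.07879432]), 'qd': array([-0.01847787,  0.0014526 , -0.0443371 , -0.05676252, -0.03770811,
        0.0840113 ,  0.055669  ]), 'joint_efforts': array([-9.50903013e-04, -5.82885611e+01,  1.04671285e+00, -2.59217012e+01,
        1.23767977e-02,  2.79956439e-03,  1.63905293e-05]), 'tool_pos': array([ 0.1707288 , -0.6271628 ,  0.25025171]), 'tool_rot': array([[ 9.64875200e-01,  2.62708671e-01, -4.99477501e-05],
       [ 2.62708673e-01, -9.64875199e-01,  5.02150789e-05],
       [-3.50014087e-05, -6.15729914e-05, -9.99999997e-01]]), 'wrist_force': array([-0.20869589, -0.41269389,  0.36534615]), 'ft_torque': array([-0.00633079, -0.01306824, -0.03100905]), 'finger_gap': 0.08554879137216881}
```

View pics/scene0.png

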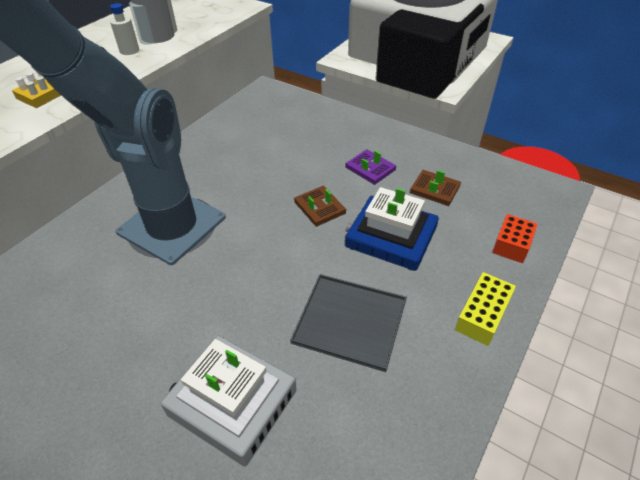

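View pics/top0.png

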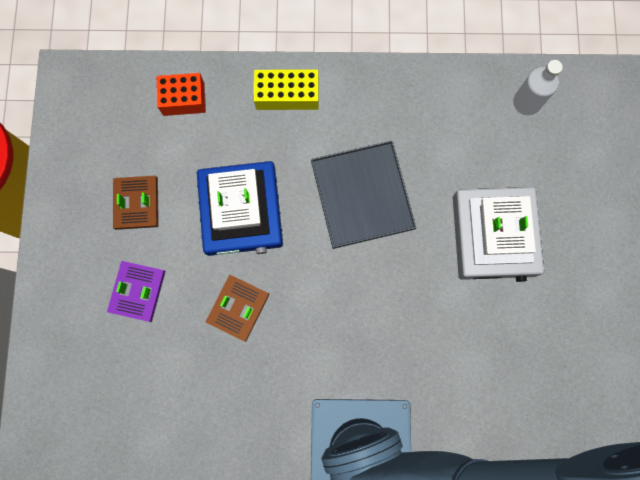

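The top view shows five look-alikes with tab pairs:
- White cover on the blue shaker, (234,199). This is the target.
- White cover on the grey heater, (508,224). To be left alone.
- Brown (134,202), brown (238,308) and purple (135,292). Not meant.

The tray is at (363,194).

```bash
python3 - <<'E'
from h import *
for n,(u0,u1,v0,v1) in {"top":(195,285,155,260),"scene":(340,445,180,270)}.items():
    im=np.load(f"{n}0i.npy");D=np.load(f"{n}0.npy");c=arm.calibration(n);P=cloud(c,D)
    cv2.imwrite(f"pics/{n}crop.png",cv2.resize(im[v0:v1,u0:u1,::-1],None,fx=6,fy=6,interpolation=cv2.INTER_CUBIC)[:600,:800])
    I=im.astype(int); m=np.zeros(D.shape,bool); m[v0:v1,u0:u1]=1
    g=m&(I[...,1]>I[...,0]+40)&(I[...,1]>I[...,2]+40)
    w=m&(I.min(-1)>180)
    k,L,S,C=cv2.connectedComponentsWithStats(g.astype(np.uint8))
    for i in range(1,k):
        if S[i,4]<8: continue
        q=P[L==i]; print(n,"green",C[i].round(1),S[i,4],"med",np.median(q,0).round(4),"zmax",np.percentile(q[:,2],[5,50,90,98]).round(3))
        t=q[q[:,2]>np.percentile(q[:,2],98)-.012]; print("   top part",t.mean(0).round(4),len(t),t.min(0).round(3),t.max(0).round(3))
    q=P[w&(D>0)]; z=np.median(q[:,2]); q=q[abs(q[:,2]-z)<.006]; r=cv2.minAreaRect((q[:,:2]*1000).astype(np.float32)); print(n,"white z",z,len(q),r)
# tray & blue
n="top";im=np.load(f"{n}0i.npy").astype(int);D=np.load(f"{n}0.npy");P=cloud(arm.calibration(n),D)
m=np.zeros(D.shape,bool);m[135:255,305:420]=1
t=m&(im.sum(-1)<290)&(D>0)
k,L,S,C=cv2.connectedComponentsWithStats(t.astype(np.uint8));i=1+np.argmax(S[1:,4]);q=P[L==i]
print("tray",S[i],np.percentile(q[:,2],[2,50,98]),cv2.minAreaRect((q[:,:2]*1000).astype(np.float32)))
# heights of blue/white region max
b=P[155:260,195:285]; print("max z",np.percentile(b[...,2],[50,99,99.9]))
E
```

```text
top green [246.4 195.4] 64 med [0.5386 0.2497 0.1397] zmax [0.109 0.14  0.152 0.154]
   top part [0.5386 0.2514 0.1489] 31 [0.528 0.247 0.142] [0.55  0.255 0.154]
top green [219.1 198.2] 57 med [0.5292 0.3071 0.1451] zmax [0.115 0.145 0.152 0.154]
   top part [0.5315 0.3077 0.149 ] 34 [0.52  0.304 0.142] [0.544 0.311 0.155]
top white z 0.11996326871115104 1964 ((536.1868286132812, 279.9871826171875), (123.37445068359375, 101.72911834716797), 7.091910362243652)
scene green [434.3 184.9] 97 med [0.5553 0.5    0.0282] zmax [0.009 0.028 0.046 0.05 ]
   top part [0.5676 0.46   0.0781] 28 [ 0.544 -0.578  0.038] [0.882 0.505 0.962]
scene green [399.4 195.2] 117 med [0.5345 0.3071 0.133 ] zmax [0.112 0.133 0.149 0.152]
   top part [0.5427 0.2856 0.1665] 41 [ 0.521 -0.578  0.14 ] [0.882 0.312 0.962]
scene green [391.9 208.1] 92 med [0.5421 0.2502 0.1373] zmax [0.122 0.137 0.15  0.151]
   top part [0.5423 0.2509 0.1466] 43 [0.529 0.246 0.139] [0.553 0.258 0.152]
scene white z 0.12011538314684395 823 ((536.3548583984375, 280.9783935546875), (121.25553894042969, 104.31188201904297), 7.742320537567139)
tray [ 311  142  105  107 5885] [-0.00310398  0.00353522  0.01625535] ((577.8902587890625, -5.1123046875), (220.62826538085938, 199.2803955078125), 14.267053604125977)
max z [0.0520236  0.14723169 1.41579598]
```

View pics/topcrop.png

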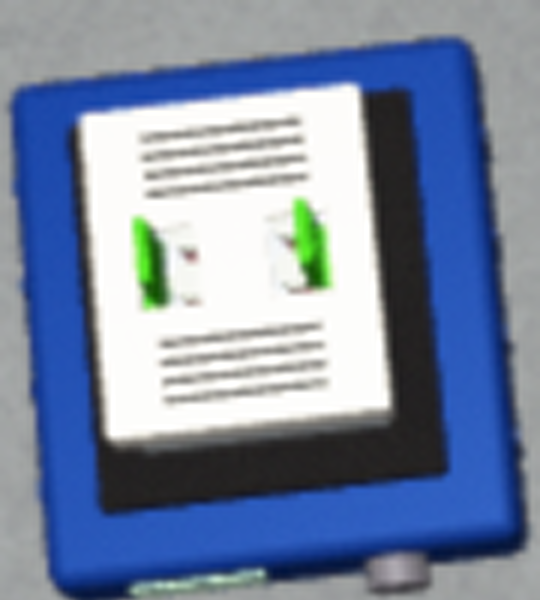

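Emit:
servo_tool(
  commands=[
    {"delta_pos": [0, 0, 0], "twist": [0, 0, 0.98]},
    {"delta_pos": [0, 0, 0], "twist": [0, 0, 0.98]},
    {"delta_pos": [1, -1, 0], "twist": [0, 0, 0]},
    {"delta_pos": [1, -1, 0], "twist": [0, 0, 0]},
    {"delta_pos": [1, -1, 0], "twist": [0, 0, 0]},
    {"delta_pos": [1, -1, 0], "twist": [0, 0, 0]},
    {"delta_pos": [1, -1, 0], "twist": [0, 0, 0]},
    {"delta_pos": [1, -1, 0], "twist": [0, 0, 0]},
    {"delta_pos": [1, -1, 0], "twist": [0, 0, 0]},
    {"delta_pos": [1, -1, 0], "twist": [0, 0, 0]},
  ],
  grip=0,
)

```text
time: 1.75
tool_pos: [0.3787, -0.3572, 0.2505]
tool_rot: [[0.992, 0.129, 0.0], [0.129, -0.992, -0.0], [0.0, 0.001, -1.0]]
wrist_force: [-0.4, -0.3, -0.6]
finger_gap: 0.0857
```

The crop shows the white cover on the blue body, with its green tabs at (219,198) and (246,195). That is the target.

Emit:
servo_tool(
  commands=[
    {"delta_pos": [0.4, -1, 0]},
    {"delta_pos": [0.4, -1, 0]},
    {"delta_pos": [0.4, -1, 0]},
    {"delta_pos": [0.4, -1, 0]},
    {"delta_pos": [0.4, -1, 0]},
    {"delta_pos": [0.4, -1, 0]},
    {"delta_pos": [0.4, -1, 0]},
    {"delta_pos": [0.4, -1, 0]},
    {"delta_pos": [0.4, -1, 0]},
    {"delta_pos": [0.4, -1, 0]},
  ],
)

```text
invalid input
```

Emit:
servo_tool(
  commands=[
    {"delta_pos": [0.4, -1, 0]},
    {"delta_pos": [0.4, -1, 0]},
    {"delta_pos": [0.4, -1, 0]},
    {"delta_pos": [0.4, -1, 0]},
    {"delta_pos": [0.4, -1, 0]},
    {"delta_pos": [0.4, -1, 0]},
    {"delta_pos": [0.4, -1, 0]},
    {"delta_pos": [0.4, -1, 0]},
    {"delta_pos": [0.4, -1, 0]},
    {"delta_pos": [0.4, -1, 0]},
  ],
)

```text
invalid input
```

Twist has to be given in each row.

Emit:
servo_tool(
  commands=[
    {"delta_pos": [0.4, -1, 0], "twist": [0, 0, 0]},
    {"delta_pos": [0.4, -1, 0], "twist": [0, 0, 0]},
    {"delta_pos": [0.4, -1, 0], "twist": [0, 0, 0]},
    {"delta_pos": [0.4, -1, 0], "twist": [0, 0, 0]},
    {"delta_pos": [0.4, -1, 0], "twist": [0, 0, 0]},
    {"delta_pos": [0.4, -1, 0], "twist": [0, 0, 0]},
    {"delta_pos": [0.4, -1, 0], "twist": [0, 0, 0]},
    {"delta_pos": [0.4, -1, 0], "twist": [0, 0, 0]},
    {"delta_pos": [0.4, -1, 0], "twist": [0, 0, 0]},
    {"delta_pos": [0.4, -1, 0], "twist": [0, 0, 0]},
  ],
)

```text
time: 3.0
tool_pos: [0.4586, -0.0444, 0.2505]
tool_rot: [[0.992, 0.128, 0.001], [0.128, -0.992, -0.0], [0.001, 0.0, -1.0]]
wrist_force: [0.4, 0.0, -0.4]
finger_gap: 0.0856
```

Emit:
servo_tool(
  commands=[
    {"delta_pos": [0.4, -1, 0], "twist": [0, 0, 0]},
    {"delta_pos": [0.4, -1, 0], "twist": [0, 0, 0]},
    {"delta_pos": [0.4, -1, 0], "twist": [0, 0, 0]},
    {"delta_pos": [0.4, -1, 0], "twist": [0, 0, 0]},
    {"delta_pos": [0.4, -1, 0], "twist": [0, 0, 0]},
    {"delta_pos": [0.4, -1, 0], "twist": [0, 0, 0]},
    {"delta_pos": [0.4, -1, 0], "twist": [0, 0, 0]},
    {"delta_pos": [0.4, -1, 0], "twist": [0, 0, 0]},
    {"delta_pos": [0.4, -1, 0], "twist": [0, 0, 0]},
    {"delta_pos": [0, -0.4, 0], "twist": [0, 0, 0]},
  ],
)

```text
time: 4.25
tool_pos: [0.5291, 0.2502, 0.2503]
tool_rot: [[0.991, 0.131, 0.0], [0.131, -0.991, 0.001], [0.0, -0.001, -1.0]]
wrist_force: [0.2, 0.6, -0.6]
finger_gap: 0.0853
```

Emit:
servo_tool(
  commands=[
    {"delta_pos": [0.36, -0.96, 0], "twist": [0, 0, 0]},
    {"delta_pos": [0, 0, 0.8], "twist": [0, 0, 0]},
    {"delta_pos": [0, 0, 0.8], "twist": [0, 0, 0]},
    {"delta_pos": [0, 0, 0.6], "twist": [0, 0, 0]},
    {"delta_pos": [0, 0, 0], "twist": [0, 0, 0]},
  ],
)

```text
time: 4.88
tool_pos: [0.5353, 0.2771, 0.183]
tool_rot: [[0.992, 0.128, -0.002], [0.128, -0.992, -0.002], [-0.003, 0.001, -1.0]]
wrist_force: [-0.2, -0.2, -0.6]
finger_gap: 0.0854
```

```bash
python3 - <<'E'
from h import *
s=arm.state(); print(s["tool_pos"],s["tool_rot"].round(4),s["q"].round(1))
im,D=arm.capture("scene"); cv2.imwrite("pics/s1.png",cv2.resize(im[130:280,300:480,::-1],None,fx=4,fy=4,interpolation=cv2.INTER_CUBIC))
E
```

```text
[0.53534403 0.27709379 0.18303884] [[ 0.9917  0.1282 -0.0024]
 [ 0.1282 -0.9918 -0.0017]
 [-0.0026  0.0013 -1.    ]] [ -16.4   32.3  -21.    97.7   14.    52.7 -125.6]
```

View pics/s1.png

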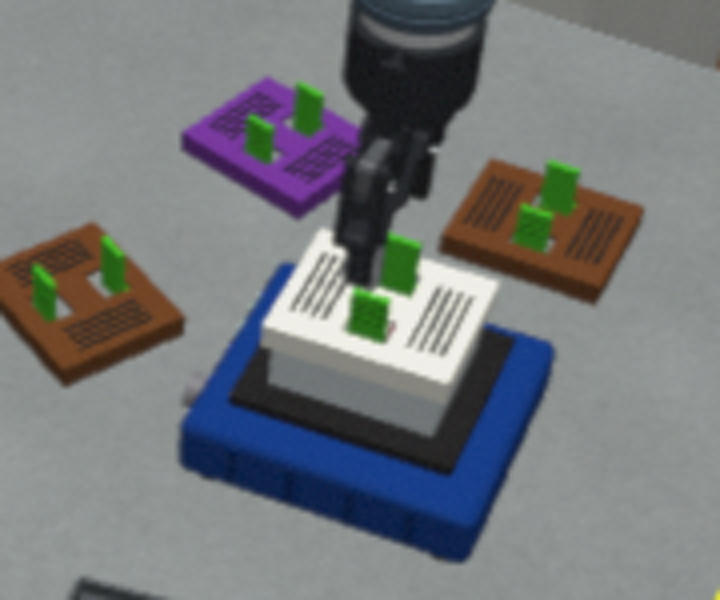

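The scene crop shows the gripper above the shaker's cover, with the fingers lined up over its tabs at about (390,205) and (400,197) in full-frame pixels.

Emit:
servo_tool(
  commands=[
    {"delta_pos": [0.03, -0.1, 0.3], "twist": [0, 0, 0]},
    {"delta_pos": [0, 0, 0.4], "twist": [0, 0, 0]},
    {"delta_pos": [0, 0, 0.3], "twist": [0, 0, 0]},
    {"delta_pos": [0, 0, 0.27], "twist": [0, 0, 0]},
    {"delta_pos": [0, 0, 0], "twist": [0, 0, 0]},
  ],
)

```text
time: 5.55
tool_pos: [0.5362, 0.2809, 0.1453]
tool_rot: [[0.992, 0.129, -0.001], [0.129, -0.992, -0.001], [-0.001, 0.001, -1.0]]
wrist_force: [0.4, 0.5, -0.1]
finger_gap: 0.085
```

```bash
python3 - <<'E'
from h import *
s=arm.state(); print(s["tool_pos"],s["wrist_force"])
im,D=arm.capture("scene"); cv2.imwrite("pics/s2.png",cv2.resize(im[150:250,340:460,::-1],None,fx=6,fy=6,interpolation=cv2.INTER_CUBIC))
E
```

```text
[0.53617666 0.28093968 0.14532958] [ 0.42119695  0.53105175 -0.07399526]
```

View pics/s2.png

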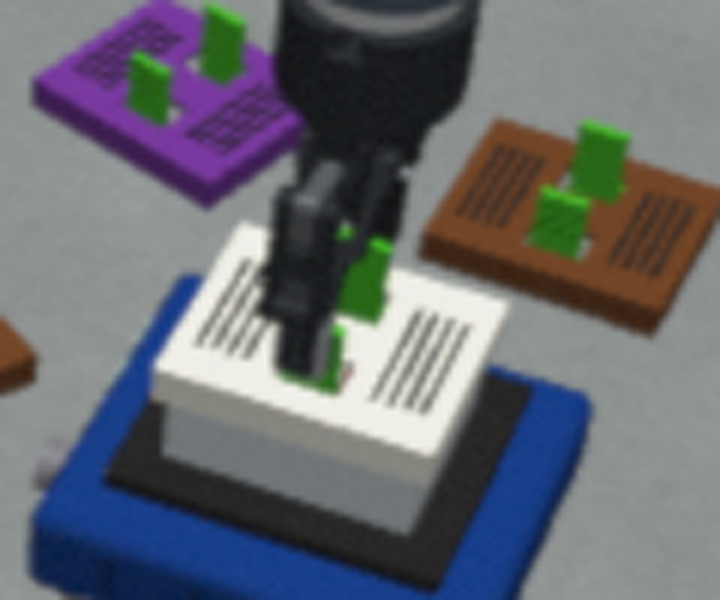

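Emit:
servo_tool(
  commands=[
    {"delta_pos": [0, 0, 0], "twist": [0, 0, 0]},
    {"delta_pos": [0, 0, 0], "twist": [0, 0, 0]},
    {"delta_pos": [0, 0, 0], "twist": [0, 0, 0]},
    {"delta_pos": [0, 0, 0], "twist": [0, 0, 0]},
    {"delta_pos": [0, 0, 0], "twist": [0, 0, 0]},
    {"delta_pos": [0, 0, 0], "twist": [0, 0, 0]},
    {"delta_pos": [0, 0, 0], "twist": [0, 0, 0]},
    {"delta_pos": [0, 0, 0], "twist": [0, 0, 0]},
  ],
  grip=1,
  grip_force=38,
)

```text
time: 6.6
tool_pos: [0.5377, 0.2815, 0.1489]
tool_rot: [[0.992, 0.128, 0.003], [0.128, -0.992, 0.0], [0.003, -0.0, -1.0]]
wrist_force: [-3.2, -2.9, 17.2]
finger_gap: 0.0354
```

```bash
python3 - <<'E'
from h import *
s=arm.state(); print(s["tool_pos"],s["wrist_force"],s["finger_gap"])
im,D=arm.capture("scene"); cv2.imwrite("pics/s3.png",cv2.resize(im[150:250,340:460,::-1],None,fx=6,fy=6,interpolation=cv2.INTER_CUBIC))
E
```

```text
[0.53766962 0.28145806 0.14888116] [-3.23759376 -2.85383532 17.1713508 ] 0.035439772660195455
```

View pics/s3.png

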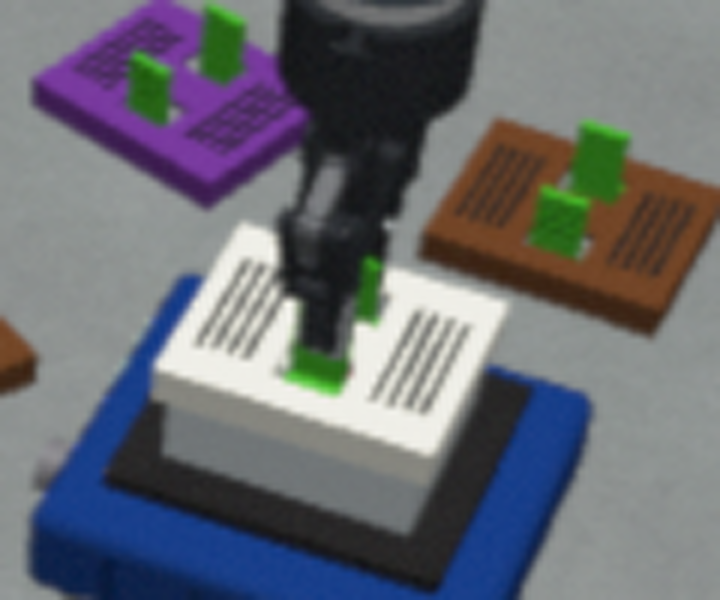

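The grip gap is 35 mm, near the 38 mm stop. The crop shows the near pad on its tab at about (393,207), and both tabs have moved inward. I'll start with a small test lift.

Emit:
servo_tool(
  commands=[
    {"delta_pos": [0, 0, -0.1], "twist": [0, 0, 0]},
    {"delta_pos": [0, 0, -0.1], "twist": [0, 0, 0]},
    {"delta_pos": [0, 0, 0], "twist": [0, 0, 0]},
  ],
)

```text
time: 7.02
tool_pos: [0.5365, 0.2813, 0.1521]
tool_rot: [[0.992, 0.129, -0.0], [0.129, -0.992, -0.0], [-0.0, 0.0, -1.0]]
wrist_force: [-0.0, 0.0, -1.5]
finger_gap: 0.035
```

Emit:
servo_tool(
  commands=[
    {"delta_pos": [0, 0, -0.1], "twist": [0, 0, 0]},
    {"delta_pos": [0, 0, -0.1], "twist": [0, 0, 0]},
    {"delta_pos": [0, 0, 0], "twist": [0, 0, 0]},
  ],
)

```text
time: 7.4
tool_pos: [0.5368, 0.2814, 0.1584]
tool_rot: [[0.992, 0.129, 0.0], [0.129, -0.992, 0.0], [0.0, -0.0, -1.0]]
wrist_force: [0.0, 0.9, -1.3]
finger_gap: 0.0351
```

```bash
python3 - <<'E'
from h import *
s=arm.state(); print(s["tool_pos"],s["wrist_force"],s["finger_gap"])
im,D=arm.capture("scene"); cv2.imwrite("pics/s4.png",cv2.resize(im[150:250,340:460,::-1],None,fx=6,fy=6,interpolation=cv2.INTER_CUBIC))
E
```

```text
[0.53678384 0.28135842 0.15844831] [ 0.04413207  0.86465801 -1.3172305 ] 0.03505133801470415
```

View pics/s4.png

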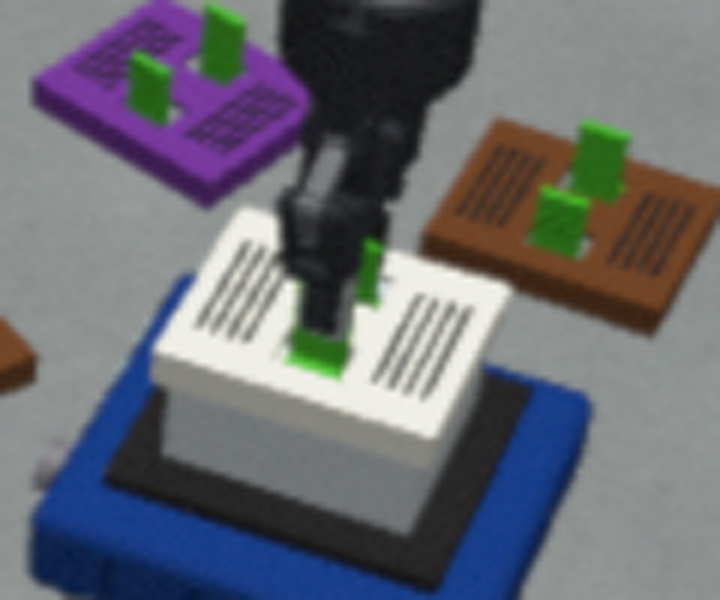

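Both tabs are free and the cover is lifting level. The crop shows a gap opening above the box at about (390,228). I'll raise it clear and carry it over.

Emit:
servo_tool(
  commands=[
    {"delta_pos": [0, 0, -0.3], "twist": [0, 0, 0]},
    {"delta_pos": [0, 0, -0.4], "twist": [0, 0, 0]},
    {"delta_pos": [0, 0, -0.4], "twist": [0, 0, 0]},
    {"delta_pos": [0, 0, -0.4], "twist": [0, 0, 0]},
    {"delta_pos": [0, 0, -0.3], "twist": [0, 0, 0]},
    {"delta_pos": [0, 0, 0], "twist": [0, 0, 0]},
  ],
)

```text
time: 8.2
tool_pos: [0.537, 0.2815, 0.2131]
tool_rot: [[0.992, 0.129, 0.001], [0.129, -0.992, 0.001], [0.001, -0.001, -1.0]]
wrist_force: [0.4, -0.3, -1.3]
finger_gap: 0.0347
```

Emit:
servo_tool(
  commands=[
    {"delta_pos": [0.01, 0.3, 0], "twist": [0, 0, 0]},
    {"delta_pos": [0.01, 0.6, 0], "twist": [0, 0, 0]},
    {"delta_pos": [0.01, 0.8, 0], "twist": [0, 0, 0]},
    {"delta_pos": [0.01, 0.8, 0], "twist": [0, 0, 0]},
    {"delta_pos": [0.01, 0.8, 0], "twist": [0, 0, 0]},
    {"delta_pos": [0.01, 0.8, 0], "twist": [0, 0, 0]},
    {"delta_pos": [0.01, 0.8, 0], "twist": [0, 0, 0]},
    {"delta_pos": [0.01, 0.8, 0], "twist": [0, 0, 0]},
    {"delta_pos": [0.01, 0.8, 0], "twist": [0, 0, 0]},
    {"delta_pos": [0.01, 0.8, 0], "twist": [0, 0, 0]},
  ],
)

```text
time: 9.45
tool_pos: [0.5675, 0.0618, 0.2118]
tool_rot: [[0.992, 0.127, -0.001], [0.127, -0.992, -0.001], [-0.001, 0.001, -1.0]]
wrist_force: [0.3, 0.7, -0.8]
finger_gap: 0.0346
```

Emit:
servo_tool(
  commands=[
    {"delta_pos": [0, 0.8, 0], "twist": [0, 0, 0]},
    {"delta_pos": [0, 0.7, 0], "twist": [0, 0, 0]},
    {"delta_pos": [0, 0.5, 0], "twist": [0, 0, 0]},
    {"delta_pos": [0, 0.3, 0], "twist": [0, 0, 0]},
    {"delta_pos": [0, 0, 0], "twist": [0, 0, 0]},
  ],
)

```text
time: 10.07
tool_pos: [0.5766, -0.0046, 0.2121]
tool_rot: [[0.992, 0.128, -0.0], [0.128, -0.992, -0.0], [-0.0, 0.0, -1.0]]
wrist_force: [-0.1, 0.3, -0.8]
finger_gap: 0.0352
```

```bash
python3 - <<'E'
from h import *
s=arm.state(); print(s["time"],s["tool_pos"],s["wrist_force"],s["finger_gap"])
im,D=arm.capture("scene"); cv2.imwrite("pics/s5.png",im[...,::-1])
E
```

```text
10.075 [ 0.57659168 -0.00458752  0.21207216] [-0.09934529  0.33712091 -0.78633259] 0.0351793708556574
```

View pics/s5.png

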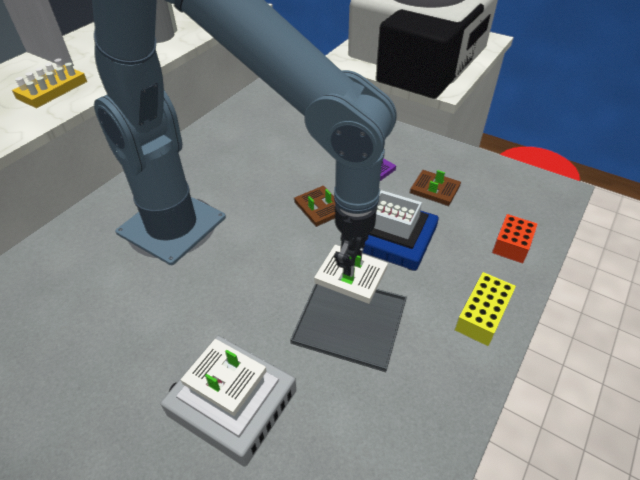

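The cover at (352,272) hangs level over the tray, and the box at (397,212) is open with its tubes undisturbed. Next I lower it.

Emit:
servo_tool(
  commands=[
    {"delta_pos": [0, 0, 0.4], "twist": [0, 0, 0]},
    {"delta_pos": [0, 0, 0.8], "twist": [0, 0, 0]},
    {"delta_pos": [0, 0, 0.8], "twist": [0, 0, 0]},
    {"delta_pos": [0, 0, 0.8], "twist": [0, 0, 0]},
    {"delta_pos": [0, 0, 0.8], "twist": [0, 0, 0]},
    {"delta_pos": [0, 0, 0.6], "twist": [0, 0, 0]},
    {"delta_pos": [0, 0, 0.4], "twist": [0, 0, 0]},
    {"delta_pos": [0, 0, 0.2], "twist": [0, 0, 0]},
    {"delta_pos": [0, 0, 0], "twist": [0, 0, 0]},
  ],
)

```text
time: 11.25
tool_pos: [0.5768, -0.0039, 0.0682]
tool_rot: [[0.992, 0.129, 0.0], [0.129, -0.992, 0.0], [0.0, -0.0, -1.0]]
wrist_force: [0.9, -0.0, -1.5]
finger_gap: 0.0348
```

```bash
python3 - <<'E'
from h import *
s=arm.state(); print(s["time"],s["tool_pos"],s["wrist_force"],s["finger_gap"])
im,D=arm.capture("scene"); cv2.imwrite("pics/s6.png",cv2.resize(im[250:380,270:430,::-1],None,fx=4.5,fy=4.5,interpolation=cv2.INTER_CUBIC))
P=cloud(arm.calibration("scene"),D); w=(im.min(-1)>180)&(P[...,2]>.02)&(P[...,2]<.1)&(abs(P[...,1])<.09)&(P[...,0]>.45)&(P[...,0]<.7)
q=P[w]; print(len(q),np.percentile(q[:,2],[5,50,95])); A=np.c_[q[:,:2]-q[:,:2].mean(0),np.ones(len(q))]
m=abs(q[:,2]-np.median(q[:,2]))<.008; print(np.linalg.lstsq(A[m],q[m,2],rcond=None)[0], cv2.minAreaRect((q[m][:,:2]*1000).astype(np.float32)))
E
```

```text
11.25 [ 0.57675877 -0.00392406  0.06818507] [ 0.85544899 -0.02301108 -1.45437959] 0.034786260875827424
1152 [0.03621681 0.03916385 0.04203499]
[-0.0037158  -0.00697679  0.03915527] ((575.9681396484375, -4.836566925048828), (121.47278594970703, 103.01721954345703), 7.7207746505737305)
```

View pics/s6.png

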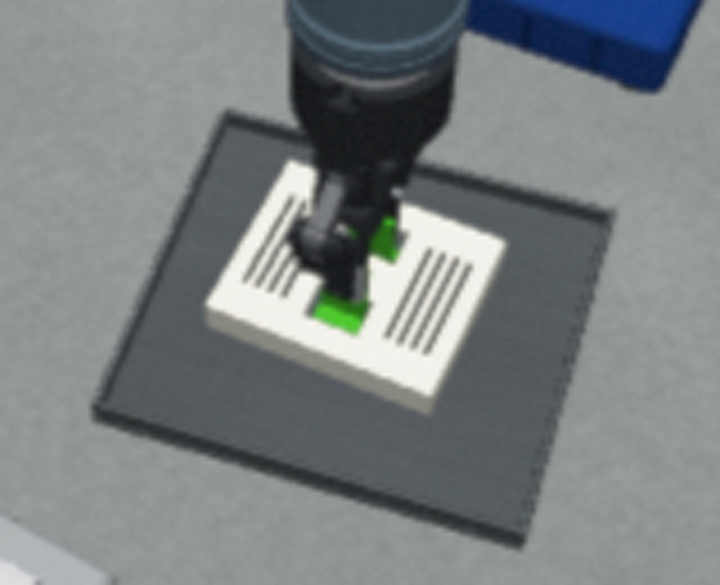

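The cover is level, with its top at z 0.039 and centred in the tray, so about 18 mm remains.

Emit:
servo_tool(
  commands=[
    {"delta_pos": [0, 0, 0.2], "twist": [0, 0, 0]},
    {"delta_pos": [0, 0, 0.15], "twist": [0, 0, 0]},
    {"delta_pos": [0, 0, 0.1], "twist": [0, 0, 0]},
    {"delta_pos": [0, 0, 0.07], "twist": [0, 0, 0]},
    {"delta_pos": [0, 0, 0], "twist": [0, 0, 0]},
  ],
)

```text
time: 11.92
tool_pos: [0.5765, -0.004, 0.0524]
tool_rot: [[0.992, 0.129, -0.0], [0.129, -0.992, -0.0], [-0.0, -0.0, -1.0]]
wrist_force: [0.7, -0.4, -1.5]
finger_gap: 0.0348
```

Emit:
servo_tool(
  commands=[
    {"delta_pos": [0, 0, 0.05], "twist": [0, 0, 0]},
    {"delta_pos": [0, 0, 0], "twist": [0, 0, 0]},
  ],
)

```text
time: 12.18
tool_pos: [0.5766, -0.004, 0.051]
tool_rot: [[0.992, 0.129, -0.0], [0.129, -0.992, 0.0], [-0.0, -0.0, -1.0]]
wrist_force: [0.7, -0.3, -1.6]
finger_gap: 0.0349
```

Emit:
servo_tool(
  commands=[
    {"delta_pos": [0, 0, 0.05], "twist": [0, 0, 0]},
    {"delta_pos": [0, 0, 0], "twist": [0, 0, 0]},
  ],
)

```text
time: 12.42
tool_pos: [0.5768, -0.004, 0.0501]
tool_rot: [[0.992, 0.129, 0.0], [0.129, -0.992, -0.0], [0.0, 0.0, -1.0]]
wrist_force: [-1.4, -0.4, 3.5]
finger_gap: 0.0349
```

Contact at TCP z 0.050, as predicted. The pads swing back as they open, so I'll preload slightly, open in stages and follow downward.

Emit:
servo_tool(
  commands=[
    {"delta_pos": [0, 0, 0.06], "twist": [0, 0, 0]},
    {"delta_pos": [0, 0, 0], "twist": [0, 0, 0]},
  ],
)

```text
time: 12.68
tool_pos: [0.5769, -0.0039, 0.0499]
tool_rot: [[0.992, 0.129, 0.0], [0.129, -0.992, -0.001], [0.0, 0.001, -1.0]]
wrist_force: [-7.8, 0.2, 22.1]
finger_gap: 0.0349
```

Emit:
servo_tool(
  commands=[
    {"delta_pos": [0, 0, 0], "twist": [0, 0, 0]},
    {"delta_pos": [0, 0, 0], "twist": [0, 0, 0]},
  ],
  grip=0.5,
)

```text
time: 12.92
tool_pos: [0.5771, -0.0039, 0.0484]
tool_rot: [[0.992, 0.129, 0.001], [0.129, -0.992, -0.0], [0.001, 0.0, -1.0]]
wrist_force: [-2.2, 1.0, 6.5]
finger_gap: 0.0426
```

Emit:
servo_tool(
  commands=[
    {"delta_pos": [0, 0, 0.03], "twist": [0, 0, 0]},
    {"delta_pos": [0, 0, 0], "twist": [0, 0, 0]},
  ],
  grip=0.4,
)

```text
time: 13.18
tool_pos: [0.5768, -0.004, 0.0469]
tool_rot: [[0.992, 0.129, 0.0], [0.129, -0.992, 0.0], [0.0, 0.0, -1.0]]
wrist_force: [-0.9, -0.2, 3.6]
finger_gap: 0.051
```

Emit:
servo_tool(
  commands=[
    {"delta_pos": [0, 0, 0.03], "twist": [0, 0, 0]},
    {"delta_pos": [0, 0, 0], "twist": [0, 0, 0]},
  ],
  grip=0.3,
)

```text
time: 13.42
tool_pos: [0.5761, -0.004, 0.0454]
tool_rot: [[0.992, 0.129, -0.001], [0.129, -0.992, -0.0], [-0.001, -0.0, -1.0]]
wrist_force: [-0.5, 1.0, -0.9]
finger_gap: 0.06
```

Emit:
servo_tool(
  commands=[
    {"delta_pos": [0, 0, 0], "twist": [0, 0, 0]},
    {"delta_pos": [0, 0, 0], "twist": [0, 0, 0]},
  ],
  grip=0.2,
)

```text
time: 13.68
tool_pos: [0.5768, -0.0039, 0.046]
tool_rot: [[0.992, 0.129, 0.0], [0.129, -0.992, 0.0], [0.0, -0.0, -1.0]]
wrist_force: [-0.3, 1.0, -0.3]
finger_gap: 0.0681
```

Emit:
servo_tool(
  commands=[
    {"delta_pos": [0, 0, 0], "twist": [0, 0, 0]},
    {"delta_pos": [0, 0, 0], "twist": [0, 0, 0]},
    {"delta_pos": [0, 0, 0], "twist": [0, 0, 0]},
  ],
  grip=0,
)

```text
time: 14.05
tool_pos: [0.5766, -0.004, 0.046]
tool_rot: [[0.992, 0.129, 0.0], [0.129, -0.992, 0.0], [0.0, 0.0, -1.0]]
wrist_force: [-0.2, -0.2, 0.2]
finger_gap: 0.0855
```

```bash
python3 - <<'E'
from h import *
s=arm.state(); print(s["time"],s["tool_pos"],s["wrist_force"],s["finger_gap"])
im,D=arm.capture("scene"); cv2.imwrite("pics/s7.png",cv2.resize(im[250:380,270:430,::-1],None,fx=4.5,fy=4.5,interpolation=cv2.INTER_CUBIC))
E
```

```text
14.05 [ 0.57664058 -0.00395685  0.04600265] [-0.21072961 -0.19820197  0.15030905] 0.08548293403773194
```

View pics/s7.png

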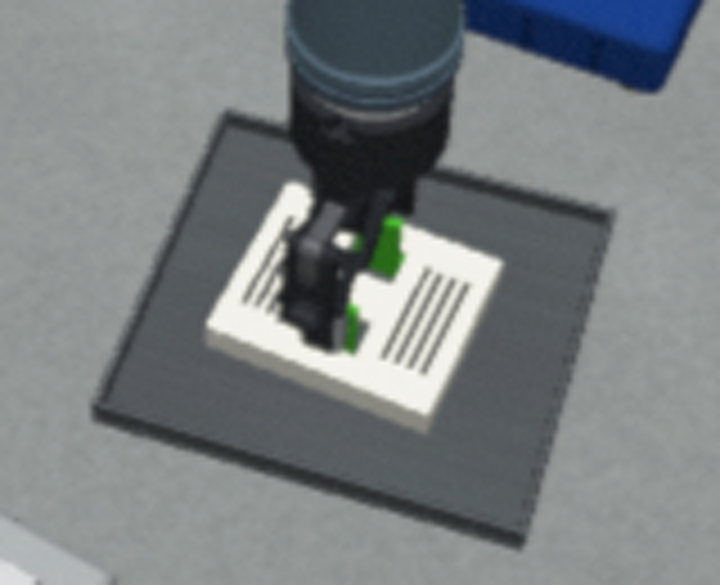

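The fingers are open and clear of the tabs, and the cover is down with its tabs back out. I'll retreat straight up.

Emit:
servo_tool(
  commands=[
    {"delta_pos": [0, 0, -0.3], "twist": [0, 0, 0]},
    {"delta_pos": [0, 0, -0.5], "twist": [0, 0, 0]},
    {"delta_pos": [0, 0, -0.8], "twist": [0, 0, 0]},
    {"delta_pos": [0, 0, -1], "twist": [0, 0, 0]},
    {"delta_pos": [0, 0, -1], "twist": [0, 0, 0]},
    {"delta_pos": [0, 0, -1], "twist": [0, 0, 0]},
    {"delta_pos": [0, 0, -1], "twist": [0, 0, 0]},
    {"delta_pos": [0, 0, -0.5], "twist": [0, 0, 0]},
    {"delta_pos": [0, 0, 0], "twist": [0, 0, 0]},
    {"delta_pos": [0, 0, 0], "twist": [0, 0, 0]},
  ],
)

```text
time: 15.35
tool_pos: [0.5759, -0.0041, 0.2279]
tool_rot: [[0.992, 0.129, -0.002], [0.129, -0.992, -0.0], [-0.002, -0.0, -1.0]]
wrist_force: [0.5, 0.2, -0.5]
finger_gap: 0.0851
```

```bash
python3 - <<'E'
from h import *
s=arm.state(); print(s["time"],s["tool_pos"],s["wrist_force"],s["finger_gap"])
im,D=arm.capture("scene"); cv2.imwrite("pics/s8.png",im[...,::-1])
P=cloud(arm.calibration("scene"),D); w=(im.min(-1)>170)&(P[...,2]>.005)&(P[...,2]<.1)&(abs(P[...,1])<.09)&(P[...,0]>.45)&(P[...,0]<.7)
q=P[w]; m=abs(q[:,2]-np.median(q[:,2]))<.008; q=q[m];A=np.c_[q[:,:2]-q[:,:2].mean(0),np.ones(len(q))]
print(len(q),np.linalg.lstsq(A,q[:,2],rcond=None)[0], cv2.minAreaRect((q[:,:2]*1000).astype(np.float32)))
E
```

```text
15.35 [ 0.57591157 -0.0041274   0.2279397 ] [ 0.52129667  0.19129539 -0.53963091] 0.08514938804849403
1414 [-0.00097494 -0.00207952  0.02123218] ((575.000732421875, -4.713687896728516), (121.95912170410156, 103.2435531616211), 7.5080342292785645)
```

View pics/s8.png

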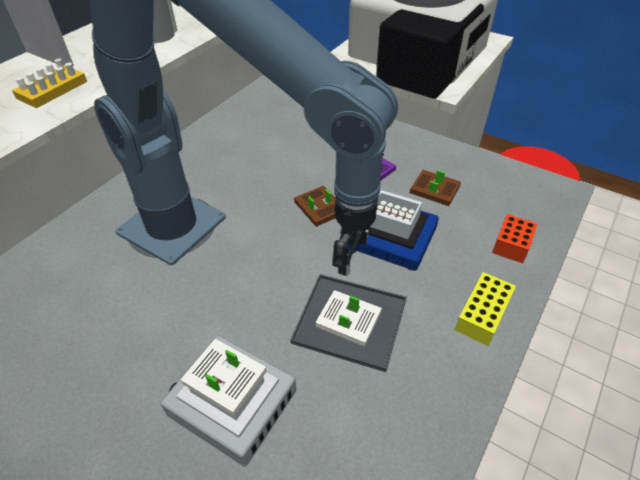

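The cover lies flat in the tray at (349,317), with its top at z 0.021 and tilt under 0.2°. The heater's cover at (224,375) is unchanged, and the gripper touches nothing.

```bash
python3 -c "
from rig import arm
print(arm.close_job())"
```

```text
the job is handed in; nothing more can be done
None
```

The white cover from the blue shaker's box is now in the steel tray, tabs up and flat on the floor. I handed the job in at about 15.4 s. I squeezed the tabs with a 38 N grip, to a 35 mm gap. I let go only after feeling contact with the tray, opening in stages while keeping light downward pressure.

- **Placement:** the last picture put the cover's top face at z 0.021 m, about what the tray's floor height plus the cover's own height predicts. It was within 0.2° of level and about 3 mm from my estimate of the tray's centre.
- **Surroundings:** the heater's cover and the open shaker box looked undisturbed. The gripper was open, well above the tray and touching nothing.
- **Off from expected:**
  - The gripper read 35 mm where the tabs' stops should give 38 mm, but the tabs released cleanly.
  - The highest wrist force I saw was about 23 N, when I pressed the cover down just before letting go.
  - Two move calls were refused early on because a field was missing, and nothing moved.

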